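# Load the battery charging station and lock its guard

## Task

The bench is about to be wheeled to the next room: set every battery pack that lies on it flat on the floor of a charging bay of its own in the yellow station (any bays), then push the clear sliding guard fully shut until its latch clicks. Finally take the orange spring clamp off its stand and clip it from above over both red hasp tabs together, centred and pushed well down, so the guard cannot creep open. Leave the other things on the bench where they are.

Things in the scene. Friction and masses are not known exactly. Their poses are not given: they have to be found in the camera images.
- station: fixed yellow charger, 665 (own y) x 178 (x) mm, origin on the bench, mid depth. Side walls: outer faces x +-89, 8 thick, tops 80 high. Row of 4 bays at y -162, -96, -30, 36, each 106 (x) x 62 (y) mm clear, floor 8 high, ribs round them 4 thick, tops 28 high; 24 mm free beyond the ribs in x for fingers. Latch block y -265 to -199, 80 high; black housing y 71 to 400, 78 high
- guard (a joint): clear framed guard sliding along station y over the bays, m: 0 = shut (end stop), 0.32 = fully open, over the housing; often starts part open. Shut, it spans station y -222 to 75 mm; underside 84, top 94 mm above the bench; opening moves it to +y. All 4 bays are clear above 0.30. 1.5 N friction, stays where left; the latch adds about 4 to 8 N in the last 25 mm
- guard_handle (a point): middle of the guard's upright orange handle plate, 100 (station x) x 12 (station y) mm, 90 to 135 mm above the bench, this point 115 mm above it. Push it on either y face, or pinch it across 12 mm. Shut, it lies at station x 0, y -145 mm
- latch (a joint): red sprung latch in the latch block, m: 0 = up (rest), 0.012 = pressed down. The closing guard presses it down about 9 mm, then it springs up behind the guard's striker with a click: guard below 0.004 and latch below 0.003 = caught. Pressing its red thumb pad (station x 60, y -246, top 94 mm above the bench) frees the guard
- hasp_top (a point): centre of the top edge of the two red hasp tabs when the guard is shut, 128 mm above the bench, at station x -89, y -205 mm; axes as the station's. One tab is fixed to the station's front wall, the other rides on the guard; shut, they stand side by side: together 13 mm thick (x), 40 mm long (y), 34 mm clear above the guard's top
- stand: fixed parking stand of the clamp: dark base 100 (x) x 80 (y) x 14 mm with an upright aluminium fin 13 mm thick (x), 50 mm long (y), top 75 mm above the bench; origin at the centre of the underside
- clamp: orange spring clamp, first clipped on the stand's fin, x axes alike. Origin at pivot, z up, hinge line y. Two round grips (14 thick, 40 long in y), centres 44 mm above the origin, 66 mm over their outsides when holding 13 mm; squeezed in x (12 N) to their stop at 33 mm the jaws open to 40 mm. Jaws 24 wide, reach 40 mm below the origin; the block 12 mm below it stops on the edge. As it is let go it can rise 6 mm. 0.15 kg
- clamp_a (a joint): angle of the clamp's levers (both move alike), rad: 0 = holding 13 mm, -0.11 = holding 6 mm (a single hasp tab), -0.15 = jaws closed on nothing, 0.35 = squeezed fully open
- bay1 (a point): centre of the floor of bay 1, 8 mm above the bench (station x 0, y -162 mm); axes as the station's
- bay2 (a point): centre of the floor of bay 2, 8 mm above the bench (station x 0, y -96 mm); axes as the station's
- bay3 (a point): centre of the floor of bay 3, 8 mm above the bench (station x 0, y -30 mm); axes as the station's
- bay4 (a point): centre of the floor of bay 4, 8 mm above the bench (station x 0, y 36 mm); axes as the station's
- pack1: tool battery pack, present or absent (None): black body 96 (own x) x 54 (own y) x 38 mm high, on top a centred yellow neck 46 (x) x 40 (y) x 28 mm high, total height 66 mm; origin at the centre of the underside, z up; 0.3 to 0.65 kg; best gripped by the neck, 46 mm across its x
- pack2: tool battery pack, present or absent (None): black body 96 (own x) x 54 (own y) x 38 mm high, on top a centred yellow neck 46 (x) x 40 (y) x 28 mm high, total height 66 mm; origin at the centre of the underside, z up; 0.3 to 0.65 kg; best gripped by the neck, 46 mm across its x
- pack3: tool battery pack, present or absent (None): black body 96 (own x) x 54 (own y) x 38 mm high, on top a centred yellow neck 46 (x) x 40 (y) x 28 mm high, total height 66 mm; origin at the centre of the underside, z up; 0.3 to 0.65 kg; best gripped by the neck, 46 mm across its x
- pack4: tool battery pack, present or absent (None): black body 96 (own x) x 54 (own y) x 38 mm high, on top a centred yellow neck 46 (x) x 40 (y) x 28 mm high, total height 66 mm; origin at the centre of the underside, z up; 0.3 to 0.65 kg; best gripped by the neck, 46 mm across its x
- ebox: bystander: blue electrical box, open, 100 x 62 x 45 mm, loose; origin centre of underside, as for all bystanders; it may stand in the row among the packs
- jar: bystander: jar of screws, 70 mm diameter, 85 mm high, loose
- coupler_box: bystander: clear open box, 120 x 90 x 60 mm, loose

How it is judged (in metres and radians):
On the way, in this order (a step that is already met when the one before it is completed fails the run):
1. every pack present sits flat in a bay of the station (x of pack1 in the frame of station between -0.012 and 0.012 m and y of pack1 in the frame of station between -0.175 and 0.05 m and z of pack1 in the frame of station between 0.003 and 0.018 m and angle between each of pack1, pack2, pack3, pack4's own z axis and vertical below 0.15 rad and x of pack2 in the frame of station between -0.012 and 0.012 m and y of pack2 in the frame of station between -0.175 and 0.05 m and z of pack2 in the frame of station between 0.003 and 0.018 m and x of pack3 in the frame of station between -0.012 and 0.012 m and y of pack3 in the frame of station between -0.175 and 0.05 m and z of pack3 in the frame of station between 0.003 and 0.018 m and x of pack4 in the frame of station between -0.012 and 0.012 m and y of pack4 in the frame of station between -0.175 and 0.05 m and z of pack4 in the frame of station between 0.003 and 0.018 m), for 0.3 s.
2. the guard is shut and its latch has caught, the packs still in their bays (all of step 1 and value of joint guard below 0.005 m and value of joint latch below 0.003 m), for 0.3 s.
3. the clamp grips both hasp tabs (value of joint guard below 0.005 m and value of joint latch below 0.003 m and z of clamp in the frame of hasp_top between 0.005 and 0.028 m and x of clamp in the frame of hasp_top between -0.006 and 0.006 m and y of clamp in the frame of hasp_top between -0.018 and 0.018 m and angle between clamp's own z axis and vertical below 0.2 rad and value of joint clamp_a between -0.05 and 0.1 rad and contact force between clamp and guard above 1 N), for 0.3 s.
At the end, for the whole second after the job is handed in: Packs flat in bays (0.15 rad, within 12 mm of the row's centre line, underside within 10 mm of the floor); guard within 5 mm of shut, latch below 3 mm; clamp grips both tabs (lever above -0.05 rad; 6 mm across, 18 mm along, pivot up to 28 mm above their top, tilt 0.2 rad), at rest (all of step 1 and all of step 3 and linear speed of clamp below 0.02 m/s); the robot touches nothing.
It fails at once if another thing on the bench is knocked more than 6 cm away (distance of any of ebox, jar, coupler_box from where it was at the start of the episode above 0.06 m).
Of pack1, pack2, pack3, pack4 only 2 to 4 are there at a start; the rules pass over those that are not, and their reading is None.
At some moment in a run one of pack1, pack2, pack3, pack4 may be knocked a few centimetres aside while the robot is not near it.
It also fails if it takes over 210 s, if anything falls off the work surface, if the arm or the gripper's body presses on something with over 40 N, if the wrist force passes 120 N, or if a joint passes its speed limit or range.

## Robot

A 6-joint arm with a two-finger parallel gripper is mounted at the origin on the work surface. World frame = base frame: x ahead of the robot, y to its left, z up, the work surface at z = 0. Lengths are in mm, angles in rad, forces in N, time in s.
With the tool pointing down it reaches from about 350 to 975 mm from the base axis. Payload 7.1 kg.
Tool frame: the origin (TCP) lies between the finger pads; the fingertips stand 19 mm ahead of it and the grasp point (between the pads) is the TCP; z points along the fingers, y is the line along which they close (so a half turn about z gives the same grasp; the last joint's range is limited). The gripper opens to 88 mm and grips with 3 to 60 N. Pads are 20 mm wide; open, the fingers measure 115 mm over their backs; the gripper's body (75 mm by 178 mm) begins 61 mm behind the grasp point.
Start: joints at [1.129, 0.423, 1.63, -0, 1.089, -0.019], TCP at [256.415, 569.962, 241.675] pointing down, gripper open.
Joint ranges: [-3, 3], [-0.9, 2.11], [0.09, 2.58], [-1.31, 4.45], [0.11, 2.69], [-2.54, 2.54]. Speed limits (rad/s): [2.39, 2.39, 3.01, 3.14, 3.14, 3.14].

## Interface

Orientations are given as a rotation vector (axis times angle).
In Python, from workcell import ctrl gives the robot as it stands.
- The arm moves only by the tool arm_command, never from a script. Its argument "series" is a list of rows, each an object with "linear": the shift along the tool's x, y, z in m, a list of three; "turn": the turn about the tool's z in rad. A call has 1 to 10 rows; each row shifts and turns the commanded pose from where the row before left it, along the tool's axes as they then stand; what a row does not reach is not made up. A row lasts 1/10 s, in which the tool goes at most 50 mm and 8.59 degrees, less where a joint would pass 70% of its speed; a pose out of reach is approached as far as the arm can. A call with a gripper value outside its range is refused whole. "jaw" is the opening, from -1 (shut) to 1 (fully open), set as the call begins (left out, the last holds). The fingers move at their own pace and stop on an object; the grip force is fixed at half the most. Time passes only in rows, so rows that do not move let the fingers close. It gives the time, the measured TCP pose, the force, the opening and the grip force at its end, in the units of the state.
- ctrl.get_obs(): the state, without advancing time (a new reading comes with each control period).
- ctrl.get_image(name): name is "side" or "top" or "wrist"; returns a dict with "frame" (400x640x3 uint8, blue, green, red), "fx", "fy", "cx", "cy" (pixels), "rvec" (rotation vector, rad) and "tvec" (3), from world to camera coordinates, as OpenCV has them. Camera axes: x right, y down, z forward; pixel columns grow to the right and rows downward; lengths in mm; the calibration is good to about 2 mm. A picture is of the moment at which its call begins. There is no depth.
- ctrl.close_job(): hands the job in; it is judged then, once.
The state is a dict: "t": time; "qpos": joint angles; "qvel": joint speeds; "joint_torque": joint torques, N m; "ee_pos": TCP position; "orientation": TCP orientation; "ft_force": force on the tool from outside, world axes, zero at the start; "moment": the same for the moment, N m; "width": finger opening in mm; "grasp_force": force on a finger pad.
Only numpy, scipy, OpenCV 4.12 (cv2) and the standard library are available. Lean on these libraries where they do the work, as an engineer would, in place of code of your own. Each camera call takes 0.05 s, during which the arm holds its last target. There are 200 camera calls.

## Working session

There is one attempt and no reset: what is moved stays moved. The work goes in short steps, Python scripts to look and compute and a tool call to move; the robot and the scene stay as the last step left them, time stands still between calls to the robot, and variables do not carry over. Pictures are saved under pics/ and viewed, at most 14 in all, crops included, and the job is handed in when it is done.

Besides the shell and the picture viewer there is one more tool, called after "Emit:" as name([rows], argument=value, ...), one row to a line, values as JSON. arm_command: Moves the arm, as the interface text tells. Its arguments: {"type":"object","properties":{"series":{"type":"array"},"jaw":{"type":"number"}},"required":["series"]}

```bash
mkdir -p pics; ls; cat > h.py <<'E'
import numpy as np, cv2
from scipy.spatial.transform import Rotation as R
from workcell import ctrl
def img(n,f=None):
    d=ctrl.get_image(n)
    if f: cv2.imwrite('pics/'+f,d['frame'])
    return d
def ray(d,uv,z):
    "pixels -> world points on plane z (mm)"
    uv=np.atleast_2d(uv).astype(float)
    M=R.from_rotvec(np.ravel(d['rvec'])).as_matrix(); t=np.ravel(d['tvec'])
    c=-M.T@t
    v=np.c_[(uv[:,0]-d['cx'])/d['fx'],(uv[:,1]-d['cy'])/d['fy'],np.ones(len(uv))]@M
    return c+v*((z-c[2])/v[:,2])[:,None]
def proj(d,P):
    P=np.atleast_2d(P).astype(float)
    M=R.from_rotvec(np.ravel(d['rvec'])).as_matrix(); p=P@M.T+np.ravel(d['tvec'])
    return np.c_[d['fx']*p[:,0]/p[:,2]+d['cx'],d['fy']*p[:,1]/p[:,2]+d['cy']]
def blobs(d,lo,hi,amin=60):
    hsv=cv2.cvtColor(d['frame'],cv2.COLOR_BGR2HSV); m=cv2.inRange(hsv,np.array(lo),np.array(hi))
    cs,_=cv2.findContours(m,cv2.RETR_EXTERNAL,cv2.CHAIN_APPROX_NONE)
    return [c for c in cs if cv2.contourArea(c)>amin]
def go(p,yaw=None):
    "shift in tool axes (mm) and turn (deg) to reach world p, tool y-axis (closing) at yaw (rad, mod pi)"
    o=ctrl.get_obs(); T=R.from_rotvec(o['orientation']).as_matrix()
    a=0
    if yaw is not None:
        y=T[:,1]; cur=np.arctan2(y[1],y[0]); a=(yaw-cur+np.pi/2)%np.pi-np.pi/2
        a=-a # tool z points down
    print('tool shift',np.round(T.T@(np.array(p)-o['ee_pos']),1),'turn',round(a,3),'q6',round(o['qpos'][5],2),'t',o['t'])
E
python3 - <<'E'
from h import *
for n in('top','side'):
    d=img(n,n+'0.png'); print(n,d['fx'],np.ravel(d['rvec']),np.ravel(d['tvec']))
o=ctrl.get_obs();print(R.from_rotvec(o['orientation']).as_matrix().round(3),o['width'])
E
```

```text
pics
top 518.2247243531151 [ 2.15541328 -2.16744582  0.15467826] [  -4.32632292  559.45630818 1872.1607179 ]
side 508.03898946663793 [ 2.13011975 -0.6757934   0.32264049] [-442.70807879  280.59101149 1446.90996512]
[[-0.912  0.41  -0.001]
 [ 0.41   0.912 -0.001]
 [ 0.    -0.001 -1.   ]] 87.82242434181094
```

View pics/top0.png

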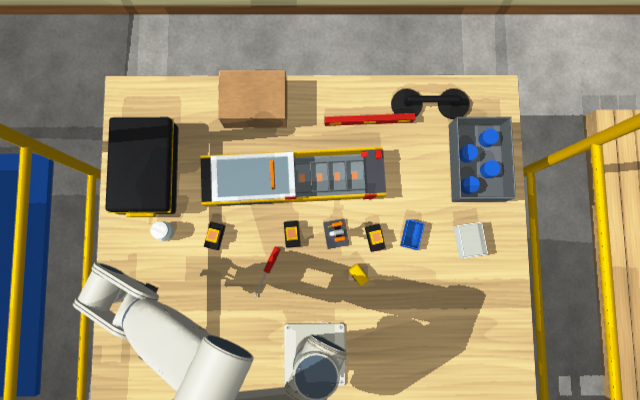

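View pics/side0.png

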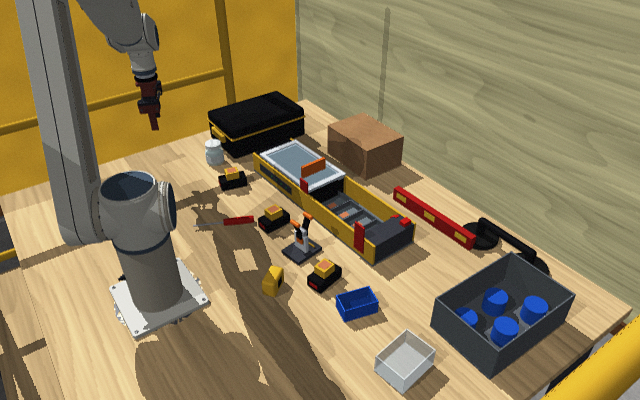

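The top view shows three packs at about (214,236), (292,234) and (375,236). The clamp stand is at (336,234), the ebox at (412,234), the station spans (202–385, 150–205), and the guard handle is at (272,174). Next I'll get rough positions.

```bash
python3 - <<'E'
from h import *
d=img('top')
for lo,hi,z,n in [((12,120,120),(35,255,255),66,'yel'),((4,150,120),(13,255,255),115,'or'),((0,150,80),(4,255,255),90,'red'),((172,150,80),(180,255,255),90,'red2')]:
    for c in blobs(d,lo,hi,12):
        r=cv2.minAreaRect(c); 
        if 190<r[0][0]<430 and r[0][1]>140: print(n,np.round(r[0]),np.round(r[1]),round(r[2]),ray(d,r[0],z).round()[0,:2])
print(ray(d,[[202,157],[201,205],[385,198],[382,150]],80).round())
cv2.imwrite('pics/c.png',cv2.resize(d['frame'][130:270,185:445],(780,420),interpolation=cv2.INTER_CUBIC))
E
```

```text
yel [358. 275.] [22. 13.] 53 [ 283. -158.]
yel [340. 238.] [ 4. 10.] 90 [413. -95.]
yel [376. 237.] [13. 12.] 76 [ 417. -223.]
yel [212. 235.] [12. 14.] 14 [427. 365.]
yel [291. 233.] [13. 11.] 84 [432.  81.]
yel [335. 224.] [ 4. 15.] 76 [463. -77.]
yel [285. 200.] [  6. 167.] 87 [552. 104.]
yel [378. 194.] [ 5. 16.] 90 [ 570. -235.]
yel [318. 177.] [6. 3.] 90 [636. -19.]
yel [336. 176.] [6. 3.] 90 [639. -85.]
yel [354. 175.] [6. 4.] 90 [ 643. -149.]
yel [272. 174.] [27.  3.] 90 [649. 152.]
yel [291. 153.] [  7. 182.] 87 [724.  81.]
or [376. 237.] [7. 6.] 72 [ 414. -218.]
or [212. 235.] [6. 7.] 14 [425. 356.]
or [292. 233.] [6. 7.] 90 [429.  78.]
or [302. 178.] [6. 3.] 90 [624.  42.]
or [318. 177.] [6. 3.] 90 [627. -18.]
or [336. 176.] [3. 6.] 0 [631. -82.]
red [272. 259.] [ 6. 27.] 27 [339. 149.]
red [369. 196.] [ 3. 12.] 90 [ 560. -199.]
red [364. 154.] [4. 6.] 90 [ 716. -184.]
red [378. 154.] [8. 6.] 90 [ 715. -235.]
[[ 709.  403.   80.]
 [ 534.  403.   80.]
 [ 556. -258.   80.]
 [ 732. -251.   80.]]
```

View pics/c.png

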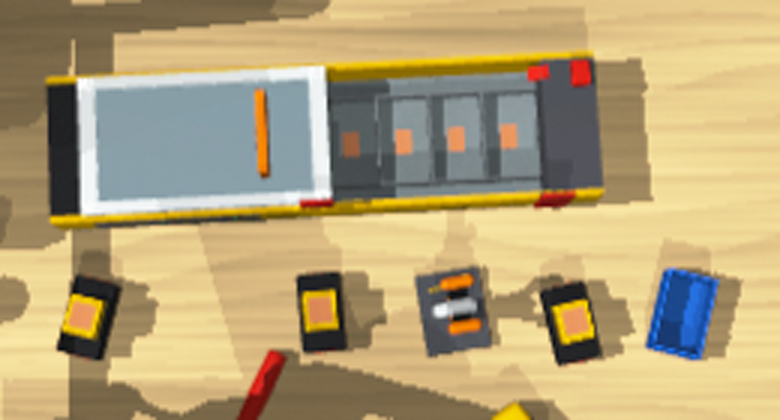

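```bash
python3 - <<'E'
from h import *
go([427,362,260],np.radians(-16))
d=img('wrist');M=R.from_rotvec(np.ravel(d['rvec'])).as_matrix();o=ctrl.get_obs();T=R.from_rotvec(o['orientation']).as_matrix()
print('cam in tool',(T.T@(-M.T@np.ravel(d['tvec'])-o['ee_pos'])).round(1),(T.T@M.T).round(2).tolist(),d['fx'])
E
```

```text
tool shift [-240.9 -119.3  -18.8] turn 1.427 q6 -0.02 t 0.15
cam in tool [  81.6    1.1 -141.4] [[-0.0, -0.95, -0.3], [1.0, -0.0, -0.0], [0.0, -0.3, 0.95]] 291.34599450793894
```

Emit:
arm_command([
  {"linear": [-0.04, -0.02, -0.003], "turn": 0},
  {"linear": [-0.04, -0.02, -0.003], "turn": 0},
  {"linear": [-0.04, -0.02, -0.003], "turn": 0},
  {"linear": [-0.04, -0.02, -0.003], "turn": 0},
  {"linear": [-0.04, -0.02, -0.003], "turn": 0},
  {"linear": [-0.04, -0.02, -0.003], "turn": 0},
], jaw=1)

```text
t: 0.8
ee_pos: [426.9, 360.5, 259.8]
orientation: [0.659, 3.072, 0.0]
ft_force: [0.6, 0.3, 0.0]
width: 88.1
grasp_force: 0.0
```

Emit:
arm_command([
  {"linear": [0, 0, 0], "turn": 0.143},
  {"linear": [0, 0, 0], "turn": 0.143},
  {"linear": [0, 0, 0], "turn": 0.143},
  {"linear": [0, 0, 0], "turn": 0.143},
  {"linear": [0, 0, 0], "turn": 0.143},
  {"linear": [0, 0, 0], "turn": 0.143},
  {"linear": [0, 0, 0], "turn": 0.143},
  {"linear": [0, 0, 0], "turn": 0.143},
  {"linear": [0, 0, 0], "turn": 0.143},
  {"linear": [0, 0, 0], "turn": 0.143},
])

```text
t: 1.8
ee_pos: [425.9, 362.0, 259.5]
orientation: [2.517, 1.88, -0.0]
ft_force: [-0.2, -0.6, 0.5]
width: 87.4
grasp_force: 0.0
```

```bash
python3 - <<'E'
from h import *
o=ctrl.get_obs();print(o['ee_pos'],o['orientation'],o['qpos'],o['ft_force'])
d=img('wrist','w1.png')
for c in blobs(d,(12,120,120),(35,255,255),100):
    r=cv2.minAreaRect(c);b=ray(d,cv2.boxPoints(r),66)
    print(np.round(r[0]),np.round(r[1]),ray(d,r[0],66).round(1),b[:,:2].round().tolist())
E
```

```text
[425.94447823 361.95078028 259.54991504] [ 2.51720925e+00  1.87968898e+00 -4.83151404e-04] [6.83059780e-01 3.05813124e-01 1.76162376e+00 8.94183010e-06
 1.07446329e+00 9.71035009e-01] [-0.20318119 -0.61753589  0.47182758]
[325. 180.] [34. 37.] [[429.8 367.   66. ]] [[414.0, 392.0], [456.0, 381.0], [446.0, 341.0], [403.0, 352.0]]
[438. 205.] [174.   8.] [[552. 298.  66.]] [[543.0, 402.0], [551.0, 402.0], [563.0, 173.0], [553.0, 173.0]]
[584.  84.] [42.  8.] [[724.6 388.6  66. ]] [[719.0, 411.0], [728.0, 409.0], [730.0, 365.0], [721.0, 367.0]]
```

View pics/w1.png

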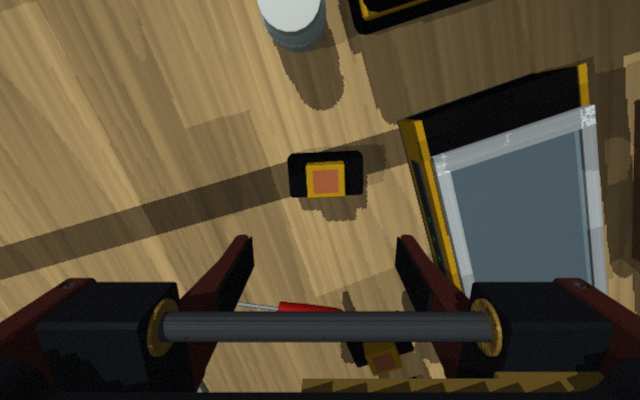

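The wrist view shows pack A with its neck at (325,180), its long axis along the image rows and nothing around the fingers. I'll use the orange square for the centre and also work out the station pose.

```bash
cat >> h.py <<'E'
def packs(d,yaw0=0,amin=60):
    "orange label centres and long-axis yaw from the yellow neck"
    for c in blobs(d,(3,90,90),(14,255,255),amin):
        r=cv2.minAreaRect(c); m=cv2.moments(c); uv=[m['m10']/m['m00'],m['m01']/m['m00']]
        if max(r[1])>1.7*min(r[1]): continue
        b=ray(d,cv2.boxPoints(r),66)[:,:2]; e=b[1]-b[0]; f=b[2]-b[1]
        a=np.degrees(np.arctan2(e[1],e[0])); a=(a+45)%90-45
        print('label',np.round(uv),ray(d,uv,66).round(1)[0],'sides',np.linalg.norm(e).round(1),np.linalg.norm(f).round(1),'yaw',round(a,1))
E
python3 - <<'E'
from h import *
d=img('wrist');packs(d)
d=img('top')
packs(d,amin=15)
go([430,367,58])
# station from floor labels and walls in top view
for lo in [(3,90,90)]:
    P=[]
    for c in blobs(d,lo,(14,255,255),8):
        r=cv2.minAreaRect(c)
        if 295<r[0][0]<362 and 165<r[0][1]<190: m=cv2.moments(c);P.append(ray(d,[m['m10']/m['m00'],m['m01']/m['m00']],8)[0])
print(np.round(P,1))
E
```

```text
label [325. 181.] [429.7 365.2  66. ] sides 28.0 26.6 yaw -17.0
label [376. 237.] [ 418.  -225.8   66. ] sides 24.6 25.2 yaw 13.6
label [291. 233.] [432.1  80.3  66. ] sides 25.1 21.5 yaw -0.3
label [302. 177.] [634.4  42.6  66. ] sides 18.2 25.8 yaw -0.2
label [337. 176.] [640.5 -85.7  66. ] sides 18.3 25.9 yaw -0.2
label [147.  10.] [1281.2  624.3   66. ] sides 26.4 24.1 yaw 0.0
tool shift [  6.    2.6 201.5] turn 0 q6 0.96 t 1.95
[[ 644.3   43.3    8. ]
 [ 647.8  -22.1    8. ]
 [ 650.7  -89.     8. ]
 [ 652.2 -153.9    8. ]]
```

Emit:
arm_command([
  {"linear": [0.0046, 0.003, 0.04], "turn": 0.03},
  {"linear": [0, 0, 0.045], "turn": 0},
  {"linear": [0, 0, 0.045], "turn": 0},
  {"linear": [0, 0, 0.035], "turn": 0},
  {"linear": [0, 0, 0.02], "turn": 0},
  {"linear": [0, 0, 0.013], "turn": 0},
  {"linear": [0, 0, 0], "turn": 0},
])

```text
t: 2.65
ee_pos: [429.5, 365.0, 60.2]
orientation: [2.538, 1.852, -0.004]
ft_force: [0.5, -1.2, 0.3]
width: 87.6
grasp_force: 0.0
```

Emit:
arm_command([
  {"linear": [0, 0, 0], "turn": 0},
  {"linear": [0, 0, 0], "turn": 0},
  {"linear": [0, 0, 0], "turn": 0},
  {"linear": [0, 0, 0], "turn": 0},
  {"linear": [0, 0, 0], "turn": 0},
  {"linear": [0, 0, 0], "turn": 0},
], jaw=-1)

```text
t: 3.25
ee_pos: [430.1, 365.8, 62.1]
orientation: [-2.539, -1.849, -0.0]
ft_force: [-2.3, 0.3, 5.1]
width: 46.5
grasp_force: 29.4
```

Emit:
arm_command([
  {"linear": [0, 0, -0.02], "turn": 0},
  {"linear": [0, 0, -0.04], "turn": 0},
  {"linear": [0, 0, -0.05], "turn": 0},
  {"linear": [0, 0, -0.05], "turn": 0},
  {"linear": [0, 0, -0.03], "turn": 0},
])

```text
t: 3.75
ee_pos: [430.7, 366.0, 254.9]
orientation: [-2.54, -1.849, -0.005]
ft_force: [-0.2, 0.9, -5.6]
width: 46.4
grasp_force: 29.4
```

```bash
python3 - <<'E'
from h import *
go([647,10,260],np.radians(2.1)); go([644.3,43.3,220],np.radians(2.1))
E
```

```text
tool shift [-272.4  315.1   -5.2] turn -0.349 q6 1.0 t 3.75
tool shift [-241.7  302.2   34.8] turn -0.349 q6 1.0 t 3.75
```

Emit:
arm_command([
  {"linear": [-0.024, 0.03, 0], "turn": 0},
  {"linear": [-0.024, 0.03, 0], "turn": 0},
  {"linear": [-0.024, 0.03, 0], "turn": 0},
  {"linear": [-0.024, 0.03, 0], "turn": 0},
  {"linear": [-0.024, 0.03, 0], "turn": 0},
  {"linear": [-0.024, 0.03, 0], "turn": 0},
  {"linear": [-0.024, 0.03, 0], "turn": 0},
  {"linear": [-0.024, 0.03, 0], "turn": 0},
  {"linear": [-0.024, 0.03, 0], "turn": 0},
  {"linear": [-0.024, 0.03, 0], "turn": 0},
])

```text
t: 4.75
ee_pos: [641.9, 43.6, 250.5]
orientation: [-2.539, -1.848, 0.003]
ft_force: [0.1, 0.1, -4.2]
width: 46.6
grasp_force: 29.4
```

Emit:
arm_command([
  {"linear": [0, 0, 0], "turn": -0.117},
  {"linear": [0, 0, 0], "turn": -0.116},
  {"linear": [0, 0, 0], "turn": -0.116},
  {"linear": [0, 0, 0], "turn": 0},
  {"linear": [0, 0, 0], "turn": 0},
])

```text
t: 5.25
ee_pos: [641.5, 45.1, 250.9]
orientation: [-2.183, -2.258, 0.002]
ft_force: [0.1, 0.5, -4.8]
width: 46.5
grasp_force: 29.4
```

```bash
python3 - <<'E'
from h import *
d=img('wrist','w2.png')
go([644.3,43.3,220],np.radians(2.1))
E
```

```text
tool shift [-2.   2.7 31.1] turn -0.002 q6 0.02 t 5.3
```

View pics/w2.png

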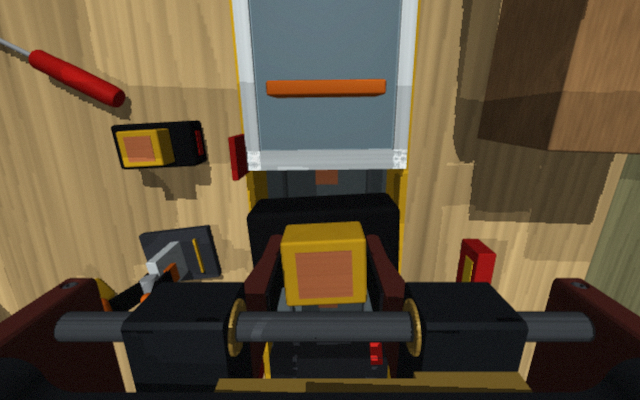

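The wrist view shows the guard's leading edge at row ~168, the bay 4 label at (326,177), the handle at (326,88), and the yellow wall edges either side of column 248/405. From these I'll measure the guard opening and the wall lines.

```bash
python3 - <<'E'
from h import *
d=img('wrist'); f=d['frame']
hsv=cv2.cvtColor(f,cv2.COLOR_BGR2HSV)
for r in (180,185,190,):
    m=cv2.inRange(hsv[r:r+1],np.array((18,120,60)),np.array((35,255,255)))[0]; x=np.where(m)[0]; x=x[(x>235)&(x<420)]
    L=x[x<330];H=x[x>330]; print(r,L.min(),L.max(),H.min(),H.max(), ray(d,[[L.min()-.5,r],[H.max()+.5,r]],80).round(1).tolist())
print('guard edge',ray(d,[[260,169],[395,168]],94).round(1))
print('handle',ray(d,[[326,88]],125).round(1))
for c in blobs(d,(3,90,60),(14,255,255),40):
    r=cv2.minAreaRect(c)
    if r[0][0]>220: print(np.round(r[0]),np.round(r[1]),ray(d,r[0],8).round(1))
E
```

```text
180 245 265 386 407 [[555.0, 52.6, 80.0], [734.0, 58.6, 80.0]]
185 246 266 386 407 [[555.9, 46.9, 80.0], [734.6, 53.0, 80.0]]
190 246 265 386 406 [[555.6, 41.2, 80.0], [734.2, 47.2, 80.0]]
guard edge [[575.5  68.2  94. ]
 [715.3  74.   94. ]]
handle [[641.  146.7 125. ]]
[324. 274.] [45. 56.] [[ 647.5 -106.1    8. ]]
[385. 270.] [61. 22.] [[737.8 -95.6   8. ]]
[262. 264.] [21. 65.] [[554.8 -91.4   8. ]]
[326. 177.] [14. 22.] [[645.4  43.    8. ]]
[326.  88.] [ 17. 119.] [[640.8 154.9   8. ]]
```

```bash
python3 - <<'E'
from h import *
go([647.5,-22.8,73],np.radians(2.1))
E
```

```text
tool shift [-68.2   3.5 178.3] turn -0.002 q6 0.02 t 5.35
```

Emit:
arm_command([
  {"linear": [-0.034, 0.0018, 0], "turn": 0},
  {"linear": [-0.034, 0.0018, 0], "turn": 0},
  {"linear": [0, 0, 0.03], "turn": 0},
  {"linear": [0, 0, 0.03], "turn": 0},
  {"linear": [0, 0, 0.03], "turn": 0},
  {"linear": [0, 0, 0.025], "turn": 0},
  {"linear": [0, 0, 0], "turn": 0},
  {"linear": [0, 0, 0], "turn": 0},
])

```text
t: 6.15
ee_pos: [648.3, -22.6, 136.8]
orientation: [-2.18, -2.261, 0.001]
ft_force: [0.7, -0.0, -5.1]
width: 45.7
grasp_force: 30.0
```

Emit:
arm_command([
  {"linear": [0, 0, 0.018], "turn": 0},
  {"linear": [0, 0, 0.018], "turn": 0},
  {"linear": [0, 0, 0.015], "turn": 0},
  {"linear": [0, 0, 0.009], "turn": 0},
  {"linear": [0, 0, 0.004], "turn": 0},
  {"linear": [0, 0, 0], "turn": 0},
])

```text
t: 6.75
ee_pos: [648.3, -22.7, 72.7]
orientation: [-2.18, -2.262, 0.0]
ft_force: [1.0, 0.6, -5.6]
width: 45.3
grasp_force: 30.0
```

Emit:
arm_command([
  {"linear": [0, 0, 0.002], "turn": 0},
  {"linear": [0, 0, 0.002], "turn": 0},
  {"linear": [0, 0, 0], "turn": 0},
])

```text
t: 7.05
ee_pos: [649.2, -22.5, 70.3]
orientation: [2.179, 2.261, 0.002]
ft_force: [-0.8, 2.6, 3.0]
width: 45.5
grasp_force: 30.0
```

Emit:
arm_command([
  {"linear": [0, 0, 0], "turn": 0},
  {"linear": [0, 0, 0], "turn": 0},
  {"linear": [0, 0, 0], "turn": 0},
], jaw=0.7)

```text
t: 7.35
ee_pos: [648.5, -22.8, 69.0]
orientation: [2.18, 2.262, 0.001]
ft_force: [-0.1, 1.3, -0.3]
width: 66.5
grasp_force: 0.0
```

Emit:
arm_command([
  {"linear": [0, 0, -0.02], "turn": 0},
  {"linear": [0, 0, -0.04], "turn": 0},
  {"linear": [0, 0, -0.05], "turn": 0},
  {"linear": [0, 0, 0], "turn": 0},
])

```text
t: 7.75
ee_pos: [652.4, -23.0, 185.8]
orientation: [2.174, 2.256, 0.012]
ft_force: [0.9, 0.4, -0.2]
width: 74.7
grasp_force: 0.0
```

```bash
python3 - <<'E'
from h import *
d=img('wrist'); print(proj(d,[[647.5,-22.8,74]]));packs(d)
go([642,118,180]);go([642,118,120])
E
```

```text
[[315.84649088 205.30276078]]
label [319. 240.] [651.2 -61.1  66. ] sides 22.4 15.0 yaw 1.8
label [319. 205.] [650.7 -25.4  66. ] sides 28.8 27.9 yaw 1.9
label [317. 127.] [646.2  46.4  66. ] sides 23.2 16.0 yaw 2.0
label [60. 74.] [435.7  81.   66. ] sides 30.1 32.3 yaw 15.5
tool shift [141.1  -3.5   2.6] turn 0 q6 -0.09 t 7.8
tool shift [141.2  -4.   62.6] turn 0 q6 -0.09 t 7.8
```

Emit:
arm_command([
  {"linear": [0.045, -0.001, 0], "turn": 0},
  {"linear": [0.048, -0.001, 0], "turn": 0},
  {"linear": [0.048, -0.001, 0], "turn": 0},
  {"linear": [0, 0, 0.03], "turn": 0},
  {"linear": [0, 0, 0.033], "turn": 0},
  {"linear": [0, 0, 0], "turn": 0},
  {"linear": [0, 0, 0], "turn": 0},
], jaw=-1)

```text
t: 8.5
ee_pos: [638.9, 117.9, 114.2]
orientation: [-2.179, -2.261, 0.004]
ft_force: [0.3, -0.5, 0.2]
width: 21.8
grasp_force: 0.0
```

Emit:
arm_command([
  {"linear": [0.01, 0, 0], "turn": 0},
  {"linear": [0.01, 0, 0], "turn": 0},
  {"linear": [0.01, 0, 0], "turn": 0},
  {"linear": [0.008, 0, 0], "turn": 0},
  {"linear": [0, 0, 0], "turn": 0},
  {"linear": [-0.02, 0, 0], "turn": 0},
  {"linear": [0, 0, -0.04], "turn": 0},
  {"linear": [0, 0, -0.04], "turn": 0},
])

```text
t: 9.3
ee_pos: [638.6, 135.7, 195.5]
orientation: [-2.179, -2.26, 0.003]
ft_force: [0.1, 0.0, 0.4]
width: 0.7
grasp_force: 0.0
```

```bash
python3 - <<'E'
from h import *
d=img('top')
packs(d,amin=15)
for c in blobs(d,(4,150,120),(16,255,255),30):
    r=cv2.minAreaRect(c); 
    if 240<r[0][0]<300 and 150<r[0][1]<200: print('handle',np.round(r[0],1),r[1],ray(d,r[0],133))
go([430,81,215],0)
E
```

```text
label [376. 237.] [ 417.8 -225.5   66. ] sides 24.1 24.6 yaw 10.9
label [302. 177.] [634.4  42.6  66. ] sides 18.2 25.8 yaw -0.2
label [337. 176.] [640.5 -85.7  66. ] sides 18.3 25.9 yaw -0.2
label [320. 173.] [650.6 -24.6  66. ] sides 21.9 22.2 yaw -0.2
tool shift [ -47.8 -214.5  -13.3] turn 0.037 q6 0.15 t 9.35
```

Emit:
arm_command([
  {"linear": [-0.0096, -0.043, -0.012], "turn": 0},
  {"linear": [-0.0096, -0.043, -0.012], "turn": 0},
  {"linear": [-0.0096, -0.043, -0.012], "turn": 0},
  {"linear": [-0.0096, -0.043, -0.012], "turn": 0},
  {"linear": [-0.0096, -0.043, -0.012], "turn": 0},
  {"linear": [0, 0, 0], "turn": 0},
  {"linear": [0, 0, 0], "turn": 0},
], jaw=1)

```text
t: 10.05
ee_pos: [426.8, 80.4, 256.7]
orientation: [2.179, 2.261, 0.005]
ft_force: [0.1, 0.1, -0.8]
width: 52.8
grasp_force: 0.0
```

```bash
python3 - <<'E'
from h import *
d=img('wrist','w3.png')
packs(d,amin=100)
for c in blobs(d,(15,120,100),(35,255,255),100):
    r=cv2.minAreaRect(c);b=ray(d,cv2.boxPoints(r),66)
    print(np.round(r[0]),np.round(r[1]),ray(d,r[0],66).round(1),b[:,:2].round().tolist())
E
```

```text
label [496. 272.] [655.5 -27.9  66. ] sides 28.8 32.5 yaw 8.3
label [329. 185.] [434.6  81.   66. ] sides 28.6 26.9 yaw 5.4
[493. 267.] [36. 44.] [[650.1 -20.8  66. ]] [[617.0, 4.0], [673.0, 6.0], [685.0, -46.0], [627.0, -48.0]]
[432. 241.] [ 8. 81.] [[566.4  12.6  66. ]] [[564.0, -44.0], [559.0, 65.0], [569.0, 65.0], [574.0, -45.0]]
[577. 229.] [  8. 102.] [[742.9  35.9  66. ]] [[741.0, -32.0], [735.0, 99.0], [745.0, 97.0], [751.0, -35.0]]
[329. 182.] [36. 38.] [[434.7  83.5  66. ]] [[411.0, 103.0], [455.0, 106.0], [459.0, 64.0], [414.0, 60.0]]
[450.  75.] [  9. 152.] [[557.4 204.   66. ]] [[556.0, 126.0], [550.0, 272.0], [559.0, 272.0], [566.0, 125.0]]
```

View pics/w3.png

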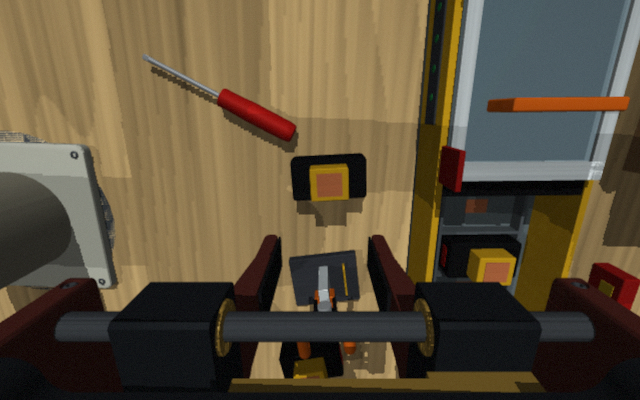

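Emit:
arm_command([
  {"linear": [0.0003, 0.0078, 0.04], "turn": -0.045},
  {"linear": [0, 0, 0.045], "turn": 0},
  {"linear": [0, 0, 0.045], "turn": 0},
  {"linear": [0, 0, 0.035], "turn": 0},
  {"linear": [0, 0, 0.02], "turn": 0},
  {"linear": [0, 0, 0.009], "turn": 0},
  {"linear": [0, 0, 0], "turn": 0},
])

```text
t: 10.8
ee_pos: [434.3, 80.9, 60.2]
orientation: [-2.127, -2.31, 0.003]
ft_force: [-0.3, -0.0, -0.5]
width: 87.9
grasp_force: 0.0
```

Emit:
arm_command([
  {"linear": [0, 0, 0], "turn": 0},
  {"linear": [0, 0, 0], "turn": 0},
  {"linear": [0, 0, 0], "turn": 0},
  {"linear": [0, 0, 0], "turn": 0},
  {"linear": [0, 0, 0], "turn": 0},
  {"linear": [0, 0, 0], "turn": 0},
], jaw=-1)

```text
t: 11.4
ee_pos: [433.8, 80.7, 62.0]
orientation: [-2.128, -2.311, 0.0]
ft_force: [-2.2, 0.5, 3.3]
width: 45.7
grasp_force: 30.0
```

Emit:
arm_command([
  {"linear": [0, 0, -0.02], "turn": 0},
  {"linear": [0, 0, -0.04], "turn": 0},
  {"linear": [0, 0, -0.05], "turn": 0},
  {"linear": [0, 0, -0.04], "turn": 0},
  {"linear": [0, 0, 0], "turn": 0},
])

```text
t: 11.9
ee_pos: [436.7, 81.2, 215.9]
orientation: [2.125, 2.306, 0.011]
ft_force: [0.8, 1.0, -6.9]
width: 45.7
grasp_force: 30.0
```

```bash
python3 - <<'E'
from h import *
go([645.1,43.2,140],np.radians(2.1))
E
```

```text
tool shift [-55.  203.8  77.8] turn 0.045 q6 0.08 t 11.9
```

Emit:
arm_command([
  {"linear": [-0.011, 0.0408, 0], "turn": 0},
  {"linear": [-0.011, 0.0408, 0], "turn": 0},
  {"linear": [-0.011, 0.0408, 0], "turn": 0},
  {"linear": [-0.011, 0.0408, 0], "turn": 0},
  {"linear": [-0.011, 0.0405, 0], "turn": 0},
  {"linear": [0, 0, 0], "turn": 0.045},
  {"linear": [0, 0, 0.03], "turn": 0},
  {"linear": [0, 0, 0.03], "turn": 0},
  {"linear": [0, 0, 0.018], "turn": 0},
  {"linear": [0, 0, 0], "turn": 0},
])

```text
t: 12.9
ee_pos: [637.4, 42.4, 127.5]
orientation: [-2.175, -2.257, 0.012]
ft_force: [-1.8, 0.6, -6.0]
width: 46.0
grasp_force: 30.0
```

```bash
python3 - <<'E'
from h import *
go([645.1,43.2,70],np.radians(2.1))
d=img('wrist','w4.png')
E
```

```text
tool shift [ 0.5  8.4 57.4] turn 0.0 q6 0.01 t 12.9
```

View pics/w4.png

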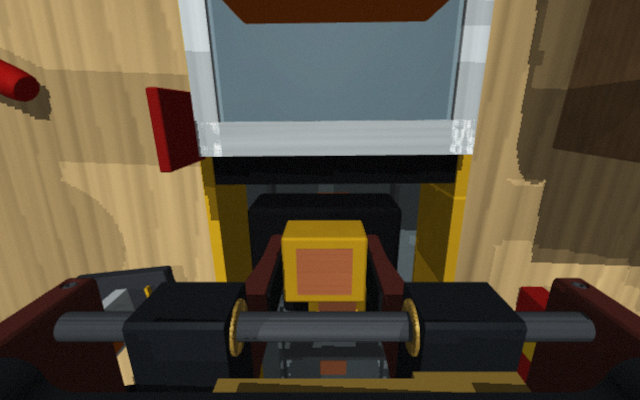

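The pack hangs clear of the guard edge (row ~180), over bay 4. The arm still has to settle, about 8 mm short in x.

Emit:
arm_command([
  {"linear": [0, 0, 0], "turn": 0},
  {"linear": [0, 0, 0], "turn": 0},
  {"linear": [0, 0, 0], "turn": 0},
])

```text
t: 13.25
ee_pos: [642.2, 42.7, 134.8]
orientation: [2.179, 2.261, 0.002]
ft_force: [0.3, -0.7, -5.6]
width: 45.9
grasp_force: 30.0
```

```bash
python3 - <<'E'
from h import *
go([645.6,43.2,70],np.radians(2.1))
E
```

```text
tool shift [ 0.4  3.3 64.8] turn 0.0 q6 0.01 t 13.25
```

Emit:
arm_command([
  {"linear": [0.0005, 0.003, 0], "turn": 0},
  {"linear": [0, 0, 0.018], "turn": 0},
  {"linear": [0, 0, 0.018], "turn": 0},
  {"linear": [0, 0, 0.014], "turn": 0},
  {"linear": [0, 0, 0.009], "turn": 0},
  {"linear": [0, 0, 0.003], "turn": 0},
  {"linear": [0, 0, 0.003], "turn": 0},
  {"linear": [0, 0, 0], "turn": 0},
])

```text
t: 14.05
ee_pos: [644.6, 43.2, 70.1]
orientation: [-2.18, -2.262, 0.0]
ft_force: [-4.0, 0.3, 2.6]
width: 45.7
grasp_force: 30.0
```

Emit:
arm_command([
  {"linear": [0, 0, 0], "turn": 0},
  {"linear": [0, 0, 0], "turn": 0},
  {"linear": [0, 0, 0], "turn": 0},
], jaw=0.7)

```text
t: 14.35
ee_pos: [645.4, 43.3, 69.4]
orientation: [2.179, 2.261, 0.002]
ft_force: [-0.5, 0.6, -0.0]
width: 66.2
grasp_force: 0.0
```

Emit:
arm_command([
  {"linear": [0, 0, -0.02], "turn": 0},
  {"linear": [0, 0, -0.04], "turn": 0},
  {"linear": [0, 0, -0.05], "turn": 0},
  {"linear": [0, 0, -0.05], "turn": 0},
  {"linear": [0, 0, 0], "turn": 0},
])

```text
t: 14.85
ee_pos: [649.0, 43.5, 237.0]
orientation: [2.173, 2.255, 0.016]
ft_force: [0.6, 0.5, -0.7]
width: 74.3
grasp_force: 0.0
```

```bash
python3 - <<'E'
from h import *
d=img('wrist');packs(d)
go([418,-225,250],np.radians(12))
E
```

```text
label [320. 268.] [651.3 -54.9  66. ] sides 21.6 15.0 yaw 1.6
label [320. 247.] [650.4 -27.1  66. ] sides 28.0 26.0 yaw 1.7
label [318. 191.] [646.1  41.5  66. ] sides 28.5 27.6 yaw 1.9
tool shift [-259.7 -238.8  -18.9] turn -0.172 q6 0.01 t 14.9
```

Emit:
arm_command([
  {"linear": [-0.026, -0.0239, -0.002], "turn": 0},
  {"linear": [-0.026, -0.0239, -0.002], "turn": 0},
  {"linear": [-0.026, -0.0239, -0.002], "turn": 0},
  {"linear": [-0.026, -0.0239, -0.002], "turn": 0},
  {"linear": [-0.026, -0.0239, -0.002], "turn": 0},
  {"linear": [-0.026, -0.0239, -0.002], "turn": 0},
  {"linear": [-0.026, -0.0239, -0.002], "turn": 0},
  {"linear": [-0.026, -0.0239, -0.002], "turn": 0},
  {"linear": [-0.026, -0.0239, -0.002], "turn": 0},
  {"linear": [-0.026, -0.0239, -0.002], "turn": 0},
], jaw=1)

```text
t: 15.9
ee_pos: [413.6, -226.0, 247.5]
orientation: [-2.178, -2.261, 0.001]
ft_force: [0.7, -0.2, 0.4]
width: 87.7
grasp_force: 0.0
```

Emit:
arm_command([
  {"linear": [0, 0, 0], "turn": -0.086},
  {"linear": [0, 0, 0], "turn": -0.086},
  {"linear": [0, 0, 0], "turn": 0},
  {"linear": [0, 0, 0], "turn": 0},
  {"linear": [0, 0, 0], "turn": 0},
])

```text
t: 16.4
ee_pos: [415.2, -225.1, 248.1]
orientation: [-1.978, -2.439, 0.0]
ft_force: [-0.3, -0.5, -0.7]
width: 87.9
grasp_force: 0.0
```

```bash
python3 - <<'E'
from h import *
d=img('wrist','w5.png')
packs(d,amin=100)
for c in blobs(d,(15,120,100),(35,255,255),100):
    r=cv2.minAreaRect(c);b=ray(d,cv2.boxPoints(r),66)
    print(np.round(r[0]),np.round(r[1]),ray(d,r[0],66).round(1),b[:,:2].round().tolist())
go([418,-225,62])
E
```

```text
label [327. 187.] [ 419.5 -224.7   66. ] sides 28.3 26.0 yaw 11.9
label [512. 161.] [ 615.4 -153.    66. ] sides 17.3 27.7 yaw 12.7
label [603.  40.] [656.2 -21.2  66. ] sides 31.4 30.2 yaw 1.8
[454. 232.] [ 7. 30.] [[ 580.8 -248.3   66. ]] [[578.0, -267.0], [576.0, -229.0], [584.0, -230.0], [586.0, -268.0]]
[326. 185.] [38. 39.] [[ 418.8 -222.6   66. ]] [[393.0, -206.0], [436.0, -197.0], [446.0, -240.0], [401.0, -250.0]]
[619. 199.] [  8. 107.] [[ 754.3 -169.2   66. ]] [[752.0, -230.0], [747.0, -112.0], [757.0, -114.0], [763.0, -233.0]]
[223. 101.] [41. 73.] [[ 293.2 -156.4   66. ]] [[250.0, -162.0], [314.0, -119.0], [337.0, -150.0], [270.0, -197.0]]
[602.  39.] [45. 54.] [[655.  -21.3  66. ]] [[632.0, -42.0], [630.0, 3.0], [677.0, -2.0], [681.0, -47.0]]
[499.  90.] [  9. 192.] [[572.9 -86.4  66. ]] [[572.0, -184.0], [565.0, -4.0], [574.0, -4.0], [583.0, -185.0]]
tool shift [ -0.5   2.8 186.3] turn 0 q6 -0.73 t 16.45
```

View pics/w5.png

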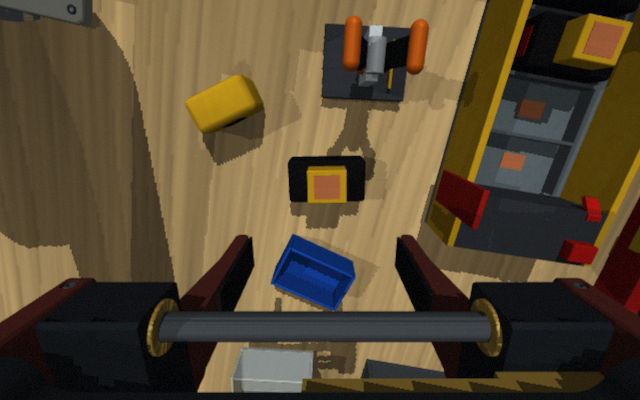

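Pack C's neck is at (327,187), yaw about 12°. The ebox (314,272) is well outside the finger paths, so I'll grasp.

Emit:
arm_command([
  {"linear": [-0.0004, 0.004, 0.036], "turn": 0},
  {"linear": [0, 0, 0.045], "turn": 0},
  {"linear": [0, 0, 0.045], "turn": 0},
  {"linear": [0, 0, 0.035], "turn": 0},
  {"linear": [0, 0, 0.017], "turn": 0},
  {"linear": [0, 0, 0.008], "turn": 0},
  {"linear": [0, 0, 0], "turn": 0},
])

```text
t: 17.15
ee_pos: [419.0, -224.6, 61.9]
orientation: [-1.977, -2.44, 0.0]
ft_force: [0.1, 0.3, 1.2]
width: 87.9
grasp_force: 0.0
```

Emit:
arm_command([
  {"linear": [0, 0, 0], "turn": 0},
  {"linear": [0, 0, 0], "turn": 0},
  {"linear": [0, 0, 0], "turn": 0},
  {"linear": [0, 0, 0], "turn": 0},
  {"linear": [0, 0, 0], "turn": 0},
  {"linear": [0, 0, 0], "turn": 0},
], jaw=-1)

```text
t: 17.75
ee_pos: [418.9, -224.9, 62.9]
orientation: [-1.977, -2.441, 0.0]
ft_force: [-3.2, -0.1, 3.8]
width: 46.0
grasp_force: 30.0
```

Emit:
arm_command([
  {"linear": [0, 0, -0.02], "turn": 0},
  {"linear": [0, 0, -0.04], "turn": 0},
  {"linear": [0, 0, -0.05], "turn": 0},
  {"linear": [0, 0, -0.05], "turn": 0},
  {"linear": [0, 0, -0.01], "turn": 0},
  {"linear": [0, 0, 0], "turn": 0},
  {"linear": [0, 0, 0], "turn": 0},
])

```text
t: 18.45
ee_pos: [417.8, -224.2, 230.5]
orientation: [-1.975, -2.438, 0.001]
ft_force: [0.1, 0.5, -6.3]
width: 45.6
grasp_force: 30.0
```

```bash
python3 - <<'E'
from h import *
go([650.4,-88.7,135],np.radians(2.1))
E
```

```text
tool shift [ 84.  255.9  95. ] turn 0.172 q6 -0.73 t 18.45
```

Emit:
arm_command([
  {"linear": [0.014, 0.0427, 0], "turn": 0},
  {"linear": [0.014, 0.0427, 0], "turn": 0},
  {"linear": [0.014, 0.0427, 0], "turn": 0},
  {"linear": [0.014, 0.0426, 0], "turn": 0},
  {"linear": [0.014, 0.0426, 0], "turn": 0},
  {"linear": [0.014, 0.0426, 0], "turn": 0},
  {"linear": [0, 0, 0], "turn": 0.086},
  {"linear": [0, 0, 0], "turn": 0.086},
  {"linear": [0, 0, 0.03], "turn": 0},
  {"linear": [0, 0, 0.03], "turn": 0},
])

```text
t: 19.45
ee_pos: [650.8, -89.3, 168.4]
orientation: [-2.177, -2.26, 0.004]
ft_force: [-0.8, -0.5, -6.1]
width: 45.6
grasp_force: 30.0
```

Emit:
arm_command([
  {"linear": [0, 0, 0.035], "turn": 0},
  {"linear": [0, 0, 0], "turn": 0},
  {"linear": [0, 0, 0], "turn": 0},
  {"linear": [0, 0, 0], "turn": 0},
])

```text
t: 19.85
ee_pos: [652.8, -89.8, 138.1]
orientation: [2.18, 2.262, 0.001]
ft_force: [0.5, -0.2, -6.0]
width: 45.6
grasp_force: 30.0
```

```bash
python3 - <<'E'
from h import *
go([650.4,-88.7,70],np.radians(2.1))
E
```

```text
tool shift [ 1.2 -2.4 68.1] turn 0.0 q6 -0.19 t 19.85
```

Emit:
arm_command([
  {"linear": [0.001, -0.0022, 0], "turn": 0},
  {"linear": [0, 0, 0.018], "turn": 0},
  {"linear": [0, 0, 0.018], "turn": 0},
  {"linear": [0, 0, 0.014], "turn": 0},
  {"linear": [0, 0, 0.01], "turn": 0},
  {"linear": [0, 0, 0.004], "turn": 0},
  {"linear": [0, 0, 0.003], "turn": 0},
  {"linear": [0, 0, 0], "turn": 0},
])

```text
t: 20.65
ee_pos: [650.5, -88.9, 71.4]
orientation: [2.179, 2.261, 0.001]
ft_force: [0.2, 0.0, -5.2]
width: 45.9
grasp_force: 30.0
```

Emit:
arm_command([
  {"linear": [0, 0, 0], "turn": 0},
  {"linear": [0, 0, 0], "turn": 0},
  {"linear": [0, 0, 0], "turn": 0},
], jaw=0.7)

```text
t: 20.95
ee_pos: [650.7, -88.9, 71.6]
orientation: [2.179, 2.261, 0.002]
ft_force: [-0.8, -0.3, 1.0]
width: 66.3
grasp_force: 0.0
```

Emit:
arm_command([
  {"linear": [0, 0, -0.02], "turn": 0},
  {"linear": [0, 0, -0.04], "turn": 0},
  {"linear": [0, 0, -0.05], "turn": 0},
  {"linear": [0, 0, -0.04], "turn": 0},
  {"linear": [0, 0, 0], "turn": 0},
  {"linear": [0, 0, 0], "turn": 0},
])

```text
t: 21.55
ee_pos: [650.6, -88.9, 222.2]
orientation: [2.178, 2.26, 0.003]
ft_force: [0.7, 0.6, -0.4]
width: 74.7
grasp_force: 0.0
```

```bash
python3 - <<'E'
from h import *
d=img('wrist');packs(d)
d=img('top','top2.png')
cv2.imwrite('pics/c2.png',cv2.resize(d['frame'][130:270,185:445],(780,420),interpolation=cv2.INTER_CUBIC))
go([638,215,220],np.radians(2.1))
E
```

```text
label [324. 228.] [ 653.6 -129.8   66. ] sides 24.1 15.5 yaw 2.0
label [324. 194.] [651.8 -90.7  66. ] sides 28.3 27.6 yaw 2.0
label [325. 130.] [650.5 -24.   66. ] sides 28.4 27.1 yaw 2.1
label [322.  53.] [646.   44.4  66. ] sides 29.1 27.5 yaw 2.1
tool shift [ 3.039e+02  2.000e-01 -4.000e-01] turn 0.0 q6 -0.19 t 21.65
```

View pics/c2.png

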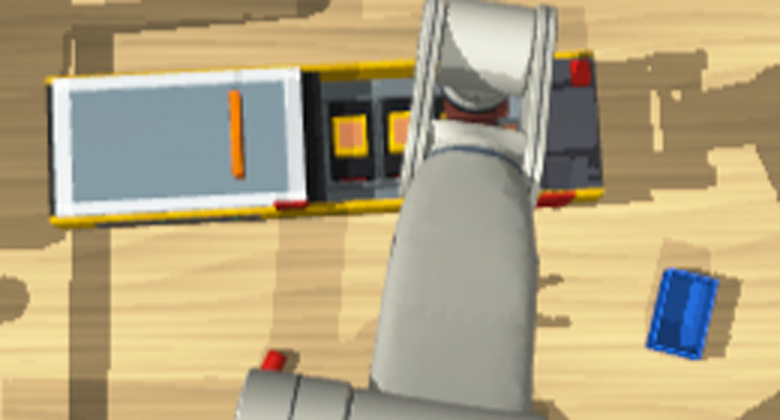

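All three packs sit in bays 2–4 and the guard is open, with its handle at crop (237,135). Next I'll close the fingers and go behind the handle to push it shut.

Emit:
arm_command([
  {"linear": [0.038, 0, 0], "turn": 0},
  {"linear": [0.038, 0, 0], "turn": 0},
  {"linear": [0.038, 0, 0], "turn": 0},
  {"linear": [0.038, 0, 0], "turn": 0},
  {"linear": [0.038, 0, 0], "turn": 0},
  {"linear": [0.038, 0, 0], "turn": 0},
  {"linear": [0.038, 0, 0], "turn": 0},
  {"linear": [0.038, 0, 0], "turn": 0},
  {"linear": [0, 0, 0], "turn": 0},
  {"linear": [0, 0, 0], "turn": 0},
], jaw=-1)

```text
t: 22.65
ee_pos: [637.6, 215.4, 218.6]
orientation: [-2.177, -2.263, 0.005]
ft_force: [-0.4, -0.8, -0.6]
width: 1.2
grasp_force: 0.0
```

Emit:
arm_command([
  {"linear": [0, 0, 0.03], "turn": 0},
  {"linear": [0, 0, 0.03], "turn": 0},
  {"linear": [0, 0, 0.03], "turn": 0},
  {"linear": [0, 0, 0.01], "turn": 0},
  {"linear": [0, 0, 0], "turn": 0},
  {"linear": [0, 0, 0], "turn": 0},
])

```text
t: 23.25
ee_pos: [639.4, 214.4, 121.4]
orientation: [2.181, 2.261, 0.001]
ft_force: [0.6, -0.4, 0.4]
width: 0.5
grasp_force: 0.0
```

```bash
python3 - <<'E'
from h import *
go([651.3,-121.6,120],np.radians(2.1))
E
```

```text
tool shift [-3.363e+02 -2.000e-01  1.400e+00] turn -0.001 q6 0.27 t 23.25
```

Emit:
arm_command([
  {"linear": [-0.015, 0, 0], "turn": 0},
  {"linear": [-0.015, 0, 0], "turn": 0},
  {"linear": [-0.025, 0, 0], "turn": 0},
  {"linear": [-0.03, 0, 0], "turn": 0},
  {"linear": [-0.03, 0, 0], "turn": 0},
  {"linear": [-0.03, 0, 0], "turn": 0},
  {"linear": [-0.03, 0, 0], "turn": 0},
  {"linear": [-0.03, 0, 0], "turn": 0},
  {"linear": [-0.03, 0, 0], "turn": 0},
  {"linear": [-0.025, 0, 0], "turn": 0},
])

```text
t: 24.25
ee_pos: [648.9, -47.4, 122.1]
orientation: [2.18, 2.259, 0.003]
ft_force: [2.0, 3.2, 0.2]
width: 0.4
grasp_force: 1.3
```

Emit:
arm_command([
  {"linear": [-0.015, 0, 0], "turn": 0},
  {"linear": [-0.012, 0, 0], "turn": 0},
  {"linear": [-0.01, 0, 0], "turn": 0},
  {"linear": [-0.01, 0, 0], "turn": 0},
  {"linear": [-0.01, 0, 0], "turn": 0},
  {"linear": [-0.01, 0, 0], "turn": 0},
  {"linear": [-0.008, 0, 0], "turn": 0},
  {"linear": [0, 0, 0], "turn": 0},
])

```text
t: 25.05
ee_pos: [651.0, -120.3, 120.5]
orientation: [-2.18, -2.262, 0.0]
ft_force: [-0.5, 1.0, 0.0]
width: 0.4
grasp_force: 0.0
```

Emit:
arm_command([
  {"linear": [-0.002, 0, 0], "turn": 0},
  {"linear": [-0.002, 0, 0], "turn": 0},
  {"linear": [-0.001, 0, 0], "turn": 0},
  {"linear": [0, 0, 0], "turn": 0},
])

```text
t: 25.45
ee_pos: [650.9, -120.7, 120.5]
orientation: [-2.176, -2.259, -0.004]
ft_force: [-0.1, 18.1, 3.1]
width: 0.3
grasp_force: 9.2
```

The force rose to 18 N with no travel, so the guard is at its end stop. I'll back off, check the latch from the side and move over the clamp.

Emit:
arm_command([
  {"linear": [0.006, 0, 0], "turn": 0},
  {"linear": [0.015, 0, 0], "turn": 0},
  {"linear": [0, 0, -0.04], "turn": 0},
  {"linear": [0, 0, -0.045], "turn": 0},
  {"linear": [0, 0, -0.045], "turn": 0},
  {"linear": [0, 0, 0], "turn": 0},
])

```text
t: 26.05
ee_pos: [653.9, -104.0, 257.8]
orientation: [2.173, 2.255, 0.009]
ft_force: [0.7, -1.1, 1.0]
width: 0.2
grasp_force: 0.0
```

```bash
python3 - <<'E'
from h import *
d=img('side')
cv2.imwrite('pics/s2.png',cv2.resize(d['frame'][140:300,230:430],(800,600),interpolation=cv2.INTER_CUBIC))
go([440,-80,270],np.radians(5))
E
```

```text
tool shift [  31.6 -211.1  -17. ] turn -0.05 q6 -0.21 t 26.1
```

View pics/s2.png

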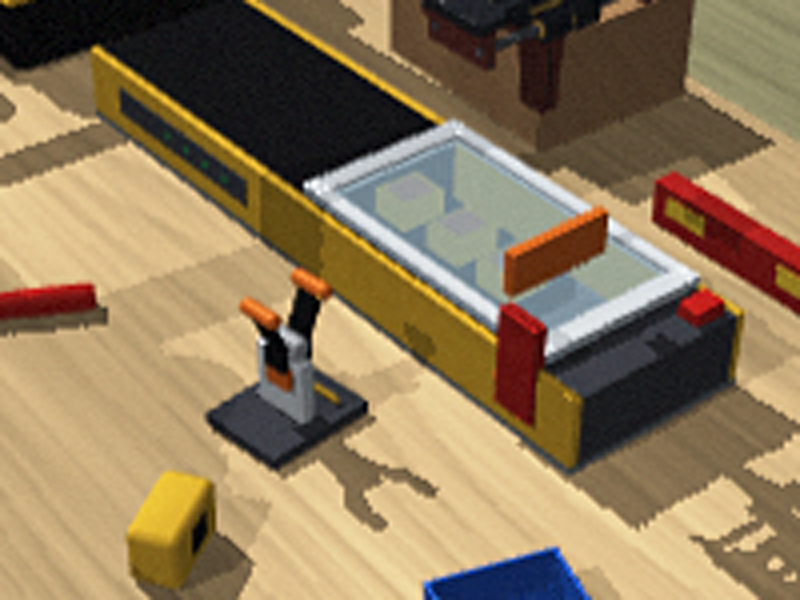

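The side view shows the guard shut with the hasp tabs together at (522,350) and the red thumb pad up at (700,308). Next I'll measure the clamp from above.

Emit:
arm_command([
  {"linear": [0.006, -0.042, -0.003], "turn": 0},
  {"linear": [0.006, -0.042, -0.003], "turn": 0},
  {"linear": [0.006, -0.042, -0.003], "turn": 0},
  {"linear": [0.006, -0.042, -0.003], "turn": 0},
  {"linear": [0.006, -0.042, -0.003], "turn": 0},
  {"linear": [0, 0, 0], "turn": -0.05},
  {"linear": [0, 0, 0], "turn": 0},
  {"linear": [0, 0, 0], "turn": 0},
], jaw=1)

```text
t: 26.9
ee_pos: [439.6, -81.5, 265.1]
orientation: [-2.124, -2.314, 0.001]
ft_force: [-0.4, -0.1, -0.0]
width: 61.1
grasp_force: 0.0
```

```bash
python3 - <<'E'
from h import *
print(ctrl.get_obs()['ee_pos'])
d=img('wrist','w6.png')
for c in blobs(d,(4,150,90),(14,255,255),60):
    r=cv2.minAreaRect(c);
    if r[0][1]<270: print(np.round(r[0],1),np.round(r[1]),round(r[2]),ray(d,r[0],137).round(1),ray(d,cv2.boxPoints(r),137)[:,:2].round().tolist())
E
```

```text
[439.6240548  -81.51414711 265.10826076]
[511.9 257.4] [111.  26.] 2 [[ 639.1 -126.2  137. ]] [[585.0, -144.0], [579.0, -114.0], [692.0, -109.0], [701.0, -138.0]]
[292.6 203. ] [38. 13.] 82 [[410.6 -86.6 137. ]] [[401.0, -69.0], [413.0, -66.0], [421.0, -105.0], [408.0, -108.0]]
[345.5 199. ] [38. 13.] 90 [[461.4 -78.2 137. ]] [[453.0, -60.0], [466.0, -59.0], [470.0, -97.0], [457.0, -98.0]]
```

View pics/w6.png

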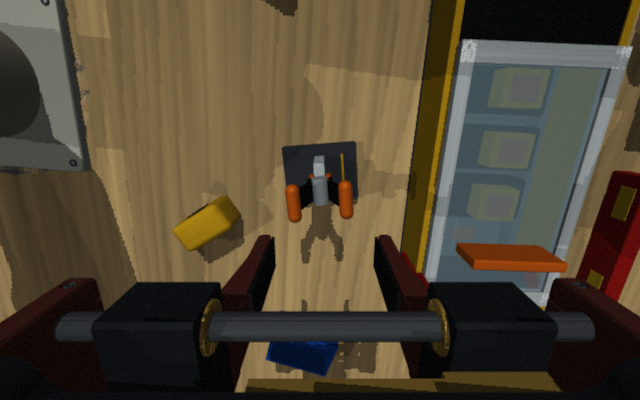

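The clamp grips are at (293,203) and (345,199), clear of everything. I'll cross-check their height in the side view and get the stand's yaw.

```bash
cat >> h.py <<'E'
def tri(d1,u1,d2,u2):
    P=[]
    for d in(d1,d2):
        K=np.array([[d['fx'],0,d['cx']],[0,d['fy'],d['cy']],[0,0,1.]]);P.append(K@np.c_[R.from_rotvec(np.ravel(d['rvec'])).as_matrix(),np.ravel(d['tvec'])])
    X=cv2.triangulatePoints(P[0],P[1],np.array(u1,float).reshape(2,1),np.array(u2,float).reshape(2,1)); return (X[:3]/X[3]).ravel()
E
python3 - <<'E'
from h import *
w=img('wrist');s=img('side')
for c in blobs(s,(4,150,90),(14,255,255),20):
    r=cv2.minAreaRect(c)
    if 280<r[0][0]<325 and 200<r[0][1]<240: print('side',np.round(r[0],1),np.round(r[1]))
print('proj',proj(s,[[410.6,-86.6,137],[461.4,-78.2,137]]).round(1))
S=[]
for c in blobs(s,(4,150,90),(14,255,255),20):
    r=cv2.minAreaRect(c)
    if 285<r[0][0]<325 and 205<r[0][1]<228: S.append(r[0])
S.sort()
for a,b in zip([(292.6,203),(345.5,199)],S): print(tri(w,a,s,b).round(1))
# base edge, dark
g=ray(w,[[283,148],[356,142]],14);e=g[1]-g[0];print(g.round(),np.degrees(np.arctan2(e[1],e[0])))
E
```

```text
side [294.5 223. ] [11.  4.]
side [307.3 215.3] [11.  5.]
proj [[294.9 221.8]
 [307.6 214. ]]
[409.3 -87.1 133.3]
[460.5 -78.7 132.8]
[[383. -51.  14.]
 [480. -35.  14.]] 9.518064435910853
```

Emit:
arm_command([
  {"linear": [-0.001, -0.0048, 0.02], "turn": -0.077},
  {"linear": [0, 0, 0.035], "turn": 0},
  {"linear": [0, 0, 0.035], "turn": 0},
  {"linear": [0, 0, 0.025], "turn": 0},
  {"linear": [0, 0, 0.015], "turn": 0},
  {"linear": [0, 0, 0.004], "turn": 0},
  {"linear": [0, 0, 0], "turn": 0},
  {"linear": [0, 0, 0], "turn": 0},
])

```text
t: 27.85
ee_pos: [435.5, -83.1, 132.2]
orientation: [2.032, 2.395, 0.001]
ft_force: [-0.5, 0.4, -0.2]
width: 87.8
grasp_force: 0.0
```

Emit:
arm_command([
  {"linear": [0, 0, 0], "turn": 0},
  {"linear": [0, 0, 0], "turn": 0},
  {"linear": [0, 0, 0], "turn": 0},
  {"linear": [0, 0, 0], "turn": 0},
  {"linear": [0, 0, 0], "turn": 0},
  {"linear": [0, 0, 0], "turn": 0},
  {"linear": [0, 0, 0], "turn": 0},
  {"linear": [0, 0, 0], "turn": 0},
], jaw=-1)

```text
t: 28.65
ee_pos: [437.3, -83.5, 133.7]
orientation: [2.029, 2.392, 0.004]
ft_force: [-0.2, -0.8, 17.9]
width: 30.8
grasp_force: 30.0
```

Emit:
arm_command([
  {"linear": [0, 0, -0.005], "turn": 0},
  {"linear": [0, 0, -0.01], "turn": 0},
  {"linear": [0, 0, -0.02], "turn": 0},
  {"linear": [0, 0, -0.03], "turn": 0},
  {"linear": [0, 0, -0.03], "turn": 0},
  {"linear": [0, 0, -0.03], "turn": 0},
  {"linear": [0, 0, -0.02], "turn": 0},
  {"linear": [0, 0, 0], "turn": 0},
  {"linear": [0, 0, 0], "turn": 0},
])

```text
t: 29.55
ee_pos: [434.4, -82.9, 276.5]
orientation: [2.032, 2.396, 0.0]
ft_force: [-0.6, 0.1, -1.5]
width: 31.3
grasp_force: 30.0
```

```bash
python3 - <<'E'
from h import *
w=img('wrist','w7.png');s=img('side')
cv2.imwrite('pics/s3.png',cv2.resize(s['frame'][140:280,230:430],(800,560),interpolation=cv2.INTER_CUBIC))
cv2.imwrite('pics/ws.png',np.vstack([cv2.resize(w['frame'],(480,300)),cv2.resize(s['frame'][140:265,230:430],(480,300),interpolation=cv2.INTER_CUBIC)]))
E
```

```text
(no output)
```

View pics/ws.png

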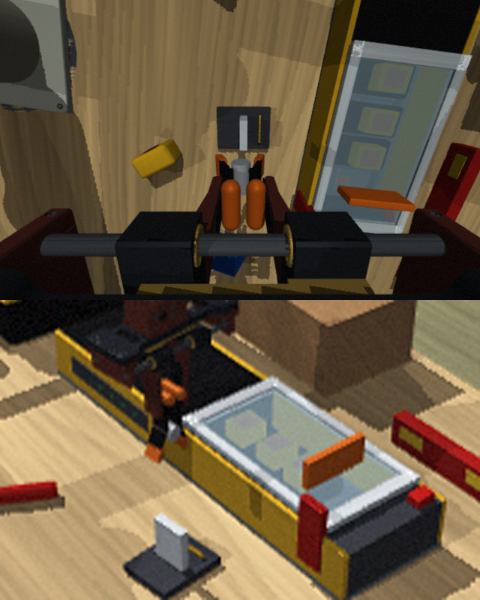

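The clamp is held with its jaws open and the fin is bare. I'll move above the hasp with the station's yaw, then check the tabs.

```bash
python3 - <<'E'
from h import *
go([565.2,-201,276],np.radians(2.1))
d=img('top')
for lo,hi in(((0,150,60),(4,255,255)),((172,150,60),(180,255,255))):
  for c in blobs(d,lo,hi,8):
    r=cv2.minAreaRect(c)
    if 340<r[0][0]<400 and 140<r[0][1]<210: print(np.round(r[0],1),np.round(r[1],1),ray(d,r[0],128).round(1))
print(proj(d,[565.2,-201,128]))
E
```

```text
tool shift [-138.1  110.3   -1. ] turn 0.127 q6 -0.38 t 29.65
[369.5 195.4] [ 5.5 13.6] [[ 559.  -196.5  128. ]]
[378. 154.] [8. 6.] [[ 707.1 -229.5  128. ]]
[[370.7860437  193.62210874]]
```

Emit:
arm_command([
  {"linear": [-0.023, 0.0184, 0], "turn": 0},
  {"linear": [-0.023, 0.0184, 0], "turn": 0},
  {"linear": [-0.023, 0.0184, 0], "turn": 0},
  {"linear": [-0.023, 0.0184, 0], "turn": 0},
  {"linear": [-0.023, 0.0184, 0], "turn": 0},
  {"linear": [-0.023, 0.0184, 0], "turn": 0},
  {"linear": [0, 0, 0], "turn": 0.064},
  {"linear": [0, 0, 0], "turn": 0.063},
  {"linear": [0, 0, 0], "turn": 0},
  {"linear": [0, 0, 0], "turn": 0},
])

```text
t: 30.7
ee_pos: [565.8, -200.9, 275.5]
orientation: [-2.177, -2.263, 0.001]
ft_force: [0.0, -0.1, -1.6]
width: 31.0
grasp_force: 30.0
```

```bash
python3 - <<'E'
from h import *
w=img('wrist','w8.png'); s=img('side')
go([565.2,-201,188],np.radians(2.1))
cv2.imwrite('pics/ws2.png',np.vstack([w['frame'][140:380,160:480],cv2.resize(s['frame'][165:265,290:423],(320,240),interpolation=cv2.INTER_CUBIC)]))
print('proj w',proj(w,[[565.2,-201,128],[565.2,-181,128],[558.7,-201,128],[571.7,-201,128]]).round(),'s',proj(s,[565.2,-201,128]).round())
print('pivot proj side, if 46 below TCP',proj(s,ctrl.get_obs()['ee_pos']-[0,0,46]).round())
E
```

```text
tool shift [-0.1 -0.7 88.1] turn 0.002 q6 -0.4 t 30.8
proj w [[322. 195.]
 [323. 176.]
 [316. 195.]
 [329. 195.]] s [[360. 225.]]
pivot proj side, if 46 below TCP [[362. 197.]]
```

View pics/ws2.png

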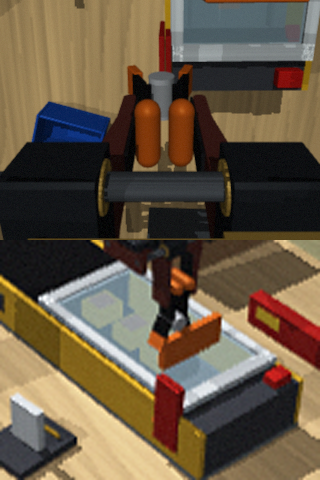

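```bash
python3 - <<'E'
from h import *
w=img('wrist')
for lo,hi in(((0,120,40),(4,255,255)),((170,120,40),(180,255,255))):
  hsv=cv2.cvtColor(w['frame'],cv2.COLOR_BGR2HSV);m=cv2.inRange(hsv,np.array(lo),np.array(hi))[:,300:350]
  for r in range(150,215,4):
    x=np.where(m[r])[0]+300
    if len(x)>3: print(lo[0],r,x.min(),x.max())
P=[[x,y,z] for y in(-181,-185) for x in(558.7,571.7) for z in (128,94)]
print(np.c_[P,proj(w,P).round(1)])
E
```

```text
0 162 320 323
0 166 320 323
0 170 320 329
0 174 319 329
0 178 319 330
0 182 319 330
0 186 319 329
0 190 320 330
0 194 319 330
0 198 319 330
0 202 319 329
0 206 319 330
0 210 319 329
[[ 558.7 -181.   128.   316.4  175.7]
 [ 558.7 -181.    94.   317.2  169.3]
 [ 571.7 -181.   128.   329.3  176.2]
 [ 571.7 -181.    94.   328.8  169.7]
 [ 558.7 -185.   128.   316.3  179.6]
 [ 558.7 -185.    94.   317.1  172.8]
 [ 571.7 -185.   128.   329.1  180. ]
 [ 571.7 -185.    94.   328.6  173.2]]
```

Tab centre comes out at x≈567, y≈-201. I'll descend with a 1 mm correction.

Emit:
arm_command([
  {"linear": [0, 0.001, 0.025], "turn": 0},
  {"linear": [0, 0, 0.025], "turn": 0},
  {"linear": [0, 0, 0.018], "turn": 0},
  {"linear": [0, 0, 0.01], "turn": 0},
  {"linear": [0, 0, 0.006], "turn": 0},
  {"linear": [0, 0, 0], "turn": 0},
  {"linear": [0, 0, 0], "turn": 0},
])

```text
t: 31.55
ee_pos: [567.8, -201.3, 193.5]
orientation: [2.179, 2.261, 0.001]
ft_force: [0.9, 0.1, -0.9]
width: 31.1
grasp_force: 30.0
```

Emit:
arm_command([
  {"linear": [0, 0, 0.002], "turn": 0},
  {"linear": [0, 0, 0], "turn": 0},
])

```text
t: 31.75
ee_pos: [567.5, -201.2, 191.2]
orientation: [2.179, 2.262, 0.0]
ft_force: [-0.0, -0.3, -2.0]
width: 31.0
grasp_force: 30.0
```

Emit:
arm_command([
  {"linear": [0, 0, 0.002], "turn": 0},
  {"linear": [0, 0, 0], "turn": 0},
])

```text
t: 31.95
ee_pos: [567.2, -201.1, 188.6]
orientation: [-2.18, -2.262, 0.0]
ft_force: [-0.2, 0.4, -1.8]
width: 30.8
grasp_force: 30.0
```

Emit:
arm_command([
  {"linear": [0, 0, 0.0015], "turn": 0},
  {"linear": [0, 0, 0], "turn": 0},
])

```text
t: 32.15
ee_pos: [567.3, -201.1, 187.1]
orientation: [2.18, 2.262, 0.0]
ft_force: [-0.8, -0.3, -1.8]
width: 31.2
grasp_force: 30.0
```

Emit:
arm_command([
  {"linear": [0, 0, 0.0015], "turn": 0},
  {"linear": [0, 0, 0], "turn": 0},
])

```text
t: 32.35
ee_pos: [567.7, -201.3, 186.8]
orientation: [2.179, 2.261, 0.001]
ft_force: [-2.0, 0.0, 7.7]
width: 31.3
grasp_force: 30.0
```

Emit:
arm_command([
  {"linear": [0, 0, 0.0015], "turn": 0},
  {"linear": [0, 0, 0], "turn": 0},
])

```text
t: 32.55
ee_pos: [568.3, -201.4, 186.6]
orientation: [2.178, 2.26, 0.002]
ft_force: [-3.3, 1.1, 14.6]
width: 30.8
grasp_force: 30.0
```

Contact at 187 mm, as expected. I'll release while lightly pressed down.

Emit:
arm_command([
  {"linear": [0, 0, 0], "turn": 0},
  {"linear": [0, 0, 0], "turn": 0},
  {"linear": [0, 0, 0], "turn": 0},
  {"linear": [0, 0, 0], "turn": 0},
  {"linear": [0, 0, 0], "turn": 0},
  {"linear": [0, 0, 0], "turn": 0},
], jaw=1)

```text
t: 33.15
ee_pos: [567.3, -201.1, 184.0]
orientation: [-2.18, -2.262, 0.0]
ft_force: [1.0, 0.0, 0.6]
width: 75.4
grasp_force: 0.0
```

Emit:
arm_command([
  {"linear": [0, 0, -0.02], "turn": 0},
  {"linear": [0, 0, -0.035], "turn": 0},
  {"linear": [0, 0, -0.04], "turn": 0},
  {"linear": [0, 0, -0.04], "turn": 0},
  {"linear": [0, 0, 0], "turn": 0},
  {"linear": [0, 0, 0], "turn": 0},
])

```text
t: 33.75
ee_pos: [567.6, -201.2, 320.1]
orientation: [2.179, 2.261, 0.001]
ft_force: [-0.6, -0.5, -0.9]
width: 87.7
grasp_force: 0.0
```

```bash
python3 - <<'E'
from h import *
w=img('wrist'); s=img('side')
S=[];W=[]
for d,L,n in((w,W,60),(s,S,15)):
  for c in blobs(d,(4,150,70),(14,255,255),n):
    r=cv2.minAreaRect(c); L.append(r[0]); print('w' if L is W else 's',np.round(r[0],1),np.round(r[1],1))
print('expected grips (origin 141): w',proj(w,[[541,-202,185],[593,-200,185]]).round(1).tolist(),'s',proj(s,[[541,-202,185],[593,-200,185]]).round(1).tolist())
cv2.imwrite('pics/ws3.png',np.vstack([w['frame'][80:320,160:480],cv2.resize(s['frame'][165:265,290:423],(320,240),interpolation=cv2.INTER_CUBIC)]))
E
```

```text
w [349.2 200. ] [13.8 38.2]
w [295.8 200. ] [38.2 13.8]
w [401. 131.] [12. 92.]
s [357.6 230.1] [7.5 7.1]
s [366.6 206.1] [13.3 33.9]
expected grips (origin 141): w [[295.6, 198.2], [348.1, 198.0]] s [[354.8, 212.7], [368.4, 205.9]]
```

View pics/ws3.png

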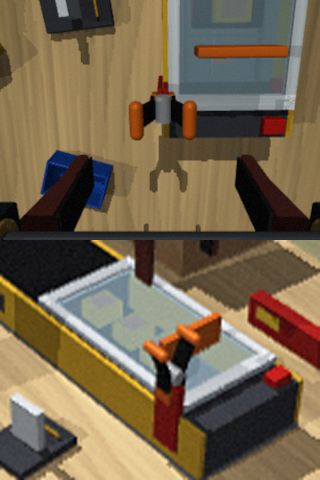

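The clamp sits upright over both tabs, with its grips at the expected positions in both views. The guard is shut, the packs are in their bays and the robot is clear.

```bash
python3 -c "
from workcell import ctrl
print(ctrl.close_job())"
```

```text
the job is handed in; nothing more can be done
None
```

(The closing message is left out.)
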